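# Wedge up the ball-run ramp in its test bay

## Robot

A 6-joint arm with a two-finger parallel gripper is mounted at the origin on the work surface. World frame = base frame: x ahead of the robot, y to its left, z up, the work surface at z = 0. Lengths are in mm, angles in rad, forces in N, time in s.
With the tool pointing down it reaches from about 275 to 975 mm from the base axis. Payload 8.4 kg.
Tool frame: the origin (TCP) lies on the mounting face of the last link; the fingertips stand 190 mm ahead of it and the grasp point (between the pads) lies 171 mm ahead of it (env.hold_point_z is the distance from the TCP to the grasp point, in mm); z points along the fingers, y is the line along which they close (so a half turn about z gives the same grasp; the last joint's range is limited). The gripper opens to 92 mm and grips with 3 to 60 N. Pads are 20 mm wide; open, the fingers measure 128 mm over their backs; the gripper's body (75 mm by 189 mm) begins 69 mm behind the grasp point.
Start: joints at [1.345, 0.353, 1.633, -0, 1.155, -0.002], TCP at [138.709, 609.417, 404.683] pointing down, gripper open.
Joint ranges: [-2.63, 2.63], [-0.92, 2.1], [0.06, 2.66], [-1.3, 4.44], [0, 2.69], [-3.02, 3.02]. Speed limits (rad/s): [2.22, 2.22, 2.79, 3.14, 3.14, 3.14].

## Interface

Orientations are given as [roll, pitch, yaw] about the fixed x, y, z axes, in that order (R = Rz(yaw) Ry(pitch) Rx(roll)).
In Python, from rig import env, hand, kinematics, optics, status gives the robot as it stands. Calls block until the motion is done:
- env.move_pose(position, orientation): joint-space move of the TCP to a pose.
- env.movel(position, attitude=None, feed=150, until_force=None): straight line of the TCP; attitude=None keeps the orientation; feed is the mean speed in mm/s. With until_force (N) it stops when the force on the tool has changed by that much, and returns True; else False.
- env.goto_joints(angles): joint-space move.
- hand.open_gripper() and hand.clamp(effort=None): open the fingers fully, or close them until they stop; effort is the grip in N (None keeps the last).
- env.wait(seconds).
- kinematics.ik(position, orientation): joint angles nearest the present ones, or None.
- optics.camera(name): name is "scene" or "top"; returns (picture, depth): 420x560x3 uint8, red, green, blue; 420x560 float32, mm along the optical axis (not along the pixel's ray), 0 where there is no reading.
- optics.camera_model(name): a dict with "fx", "fy", "cx", "cy" (pixels), "rvec" (rotation vector, rad) and "tvec" (3), from world to camera coordinates, as OpenCV has them. Camera axes: x right, y down, z forward; pixel columns grow to the right and rows downward; lengths in mm; the calibration is good to about 2 mm. A picture is of the moment at which its call begins. camera_model takes no time and is no camera call.
A pose or a line that the arm cannot do raises env.IKError and nothing moves.
- env.sign_off(): hands the job in; it is judged then, once.
Readings, each from a call of its own:
- status.read_time(): time.
- status.read_joint_pos(): joint angles.
- status.read_joint_vel(): joint speeds.
- status.read_tau(): joint torques, N m.
- status.read_ee_pos(): TCP position.
- status.read_tcp_rot(): TCP orientation.
- status.read_wrist_force(): force on the tool from outside, world axes, zero at the start.
- status.read_wrist_torque(): the same for the moment, N m.
- status.read_opening(): opening from 0.0 (shut) to 1.0 (fully open).
- status.read_finger_force(): force on a finger pad.
Only numpy, scipy, OpenCV 4.12 (cv2) and the standard library are available. Lean on these libraries where they do the work, as an engineer would, in place of code of your own. Each camera call takes 0.05 s, during which the arm holds its last target. There are 200 camera calls.

## Task

Swing the little front door of the plywood test bay wide open by its handle, then take the wooden wedge from the table and push it, thin end first and flat on the bay's base board, straight in under the middle of the ramp's front edge until the ramp's two front feet just lift off the base board, by a few millimetres, so that a partner could slip spacers under them. Finish still holding the wedge there, with the wedge alone carrying the ramp's front edge and the door left open, and leave the other things on the table where they are.

Things in the scene. Friction and masses are not known exactly. Their poses are not given: they have to be found in the camera images.
- bay: Fixed open-topped plywood box on the table, 280 mm long (x), 220 mm wide (y): 8 mm base board, 10 mm walls up to 74 mm above the table at both sides and the far end; inner width 200 mm. Origin: centre of the base board's underside, on the table; x points from the door end (x = -140 mm) to the far end, away from the robot, z up. The ramp is inside.
- door (a joint): Angle of the bay's front door about its upright hinge, rad: 0 shut, up to 1.9 as it swings out towards the robot, clockwise from above. Hinge at the bay's +y corner (left seen from the robot). Starts shut or a little ajar, light friction, stays where left. Panel 216 mm wide, 66 high, 12 thick, from 10 to 76 mm above the table.
- door_handle (a point): Middle of the door's handle: upright round steel bar 11 mm thick, 51 mm long, 35 mm off the door's outer face, 30 mm from its free edge, its middle 43 mm above the table. It can be pinched from above with a finger on either side along the door's width. Turns with the door.
- door_hinge (a point): Point on the door's upright hinge axis, 43 mm above the table, at the door's outer face; 189 mm from the handle's middle (186 mm along the door, 35 mm off it).
- ramp: Ramp in the bay: plywood deck 176 mm wide, blue rails, about 0.5 kg, hinged 205 mm beyond its front edge and 63 mm above the table, sloping down to the front edge: a round bar 12 mm thick (origin at its centre), 50 mm in from the door end. Feet 13 mm wide, 80 mm either side of the middle, rest on the base; between them the bar's underside is 14 mm above the base and free to lift.
- ramp_lip (a point): Middle of the underside of the ramp's front bar, where the wedge goes under; at rest 22 mm above the table, and it rises exactly as much as the feet are lifted.
- wedge_center (a point): Loose wooden wedge, 130 mm long, 36 wide, about 60 g: flat underside, top sloping evenly from 34 mm at the thick end to 2 mm at the thin end (14 mm thick at 49 mm from the thin end). The point is midway along, 9 mm above its underside; x points from thick to thin end, z up. It lies in any of three places, flat side down, among pieces of the same wood.
- wedge_tip (a point): Middle of the wedge's thin edge, 65 mm along x from its centre and 1 mm above its underside.
- offcut: Bystander: loose rectangular block of the same wood, 130 x 36 x 34 mm, origin under its centre, x along it.
- plank: Bystander: loose flat piece of the same wood, 130 x 50 x 16 mm, origin under its centre, x along it.
- ball: Bystander: clear plastic robot ball, 73 mm in diameter, resting in a blue ring; origin at its underside as it starts.
- glue: Bystander: white glue bottle, 52 mm in diameter and 150 mm high, origin under its centre.
- marker_cup: Bystander: black cup of markers, 76 mm in diameter, 150 mm high with the markers, origin under its centre.
Not all that is in view belongs to the job. Leave any turquoise or yellow look-alike of the part that bears wedge_center alone.

How it is judged (in metres and radians):
On the way, in this order (a step that is already met when the one before it is completed fails the run):
1. the door is swung open past about 70 degrees (value of joint door above 1.2 rad), for 0.2 s.
2. the wedge, thin end in, lifts the ramp's front edge (z of ramp_lip in the frame of bay above 0.0235 m and contact force between wedge and ramp above 0.4 N and x of wedge_tip in the frame of ramp_lip above 0.03 m), for 0.2 s.
At the end, for the whole second after the job is handed in: Door open over 1.2 rad; ramp feet 1.5 to 9 mm off the base board, carried by the wedge alone (over 0.4 N), its thin end 30 mm or more past the front edge, flat (5 mm, 0.1 rad), within 0.3 rad of straight and 50 mm of the middle; fingers still hold it (over 2 N) (all of step 2 and value of joint door above 1.2 rad and z of ramp_lip in the frame of bay below 0.031 m and contact force between the fingers and wedge above 2 N and contact force between each of the arm, the fingers, offcut, plank and ramp below 0.2 N and z of wedge_center in the frame of bay below 0.022 m and angle between wedge_center's own z axis and vertical below 0.1 rad and angle between the x axis of wedge_center and the x axis of bay, either way round below 0.3 rad and y of wedge_tip in the frame of bay between -0.05 and 0.05 m); the arm keeps its last pose, push and grip.
It fails at once if the ramp is jacked up by more than 16 mm (z of ramp_lip in the frame of bay above 0.038 m).
It fails at once if another thing on the table is shifted by more than 30 mm (distance of any of offcut, plank, ball, glue, marker_cup from where it was at the start of the episode above 0.03 m).
It also fails if it takes over 62 s, if anything falls off the work surface, if the arm or the gripper's body presses on something with over 40 N, if the wrist force passes 120 N, or if a joint passes its speed limit or range.

## Working session

There is one attempt and no reset: what is moved stays moved. The work goes in short steps, each a Python script; the robot and the scene stay as the last script left them, time stands still between calls to the robot, and variables do not carry over. Pictures are saved under pics/ and viewed, at most 10 in all, crops included, and the job is handed in when it is done.

```bash
ls; mkdir -p pics; cat > h.py <<'E'
import numpy as np, cv2
from rig import env, hand, kinematics, optics, status
def cam(n):
    p,d=optics.camera(n); m=optics.camera_model(n)
    R=cv2.Rodrigues(np.array(m["rvec"],float))[0]; t=np.array(m["tvec"],float).ravel()
    v,u=np.mgrid[:420,:560]
    c=np.stack([(u-m["cx"])/m["fx"]*d,(v-m["cy"])/m["fy"]*d,d],-1)
    W=(c-t)@R
    W[d==0]=np.nan
    return p,W
def save(n,p): cv2.imwrite("pics/"+n,cv2.cvtColor(p,cv2.COLOR_RGB2BGR))
E
python3 - <<'E'
from h import *
for n in("top","scene"):
    p,W=cam(n); save(n+"0.png",p); np.savez(n+"0.npz",p=p,W=W)
    print(n,np.nanmin(W,(0,1)),np.nanmax(W,(0,1)))
E
```

```text
pics
top [ -254.24599338 -1444.14977845  -779.48797613] [1758.50297986 1519.89649096  774.01180977]
scene [-1650.01686291  -813.93773217  -781.26209082] [1659.9475643  3090.32422389  510.33043515]
```

View pics/top0.png

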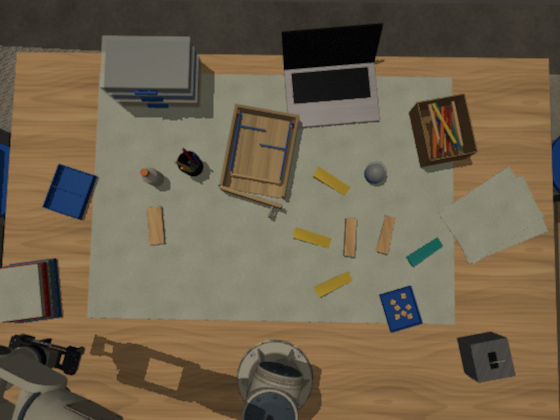

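View pics/scene0.png

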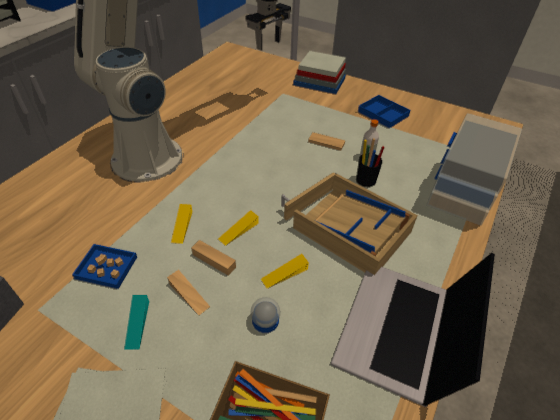

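The top picture shows three bare-wood pieces, at (156,226), (350,238) and (386,235). The bay is at (262,155) with its door handle at about (274,211). The yellow and turquoise wedges are look-alikes, so I'll leave those alone. Next I'll check the height profiles and one enlarged crop to pick out the wedge.

```bash
cat > m.py <<'E'
from h import *
f=np.load("top0.npz");p,W=f["p"],f["W"]
np.set_printoptions(precision=1,suppress=True)
for (u,v) in((156,226),(350,238),(386,235)):
    s=np.s_[v-28:v+28,u-18:u+18]; w=W[s].reshape(-1,3); w=w[(w[:,2]>5)&(w[:,2]<60)]
    (c,sz,a)=cv2.minAreaRect(w[:,:2].astype(np.float32)); 
    e=np.linalg.svd(w[:,:2]-c,full_matrices=False)[2][0]
    q=(w[:,:2]-c)@e
    print((u,v),len(w),np.array(c),sz,"axis",e,[ (b,round(float(np.median(w[abs(q-b)<8,2])),1)) for b in range(-60,61,20) if (abs(q-b)<8).any()])
# bay: tops of walls
s=np.s_[95:225,205:310]; w=W[s].reshape(-1,3); pw=w[(w[:,2]>66)&(w[:,2]<85)]
print("bay",len(pw),cv2.minAreaRect(pw[:,:2].astype(np.float32)),cv2.boxPoints(cv2.minAreaRect(pw[:,:2].astype(np.float32))))
z=W[195:222,215:290,2]; 
for r in range(0,27,2): print(195+r,' '.join('%3.0f'%x for x in z[r,::2]))
for (u,v) in((274,211),(282,206),(222,190),(298,118),(234,106)): print((u,v),W[v,u])
a=cv2.resize(p[95:225,205:310],None,fx=4,fy=4,interpolation=cv2.INTER_CUBIC)
b=cv2.resize(p[200:275,330:410],None,fx=4,fy=4,interpolation=cv2.INTER_CUBIC)
o=np.zeros((520,740,3),np.uint8);o[:,:420]=a;o[:300,420:]=b
save("crop0.png",o)
E
python3 m.py
```

```text
(156, 226) 742 [507.1 416.5] (191.36614990234375, 121.96656799316406) axis [-1.  -0.1] [(-60, 14.3), (-40, 13.2), (-20, 14.9), (0, 14.4), (20, 14.7), (40, 13.8), (60, 14.8)]
(350, 238) 646 [ 476.9 -251.6] (188.888427734375, 120.0497817993164) axis [-1.  0.] [(-60, 31.9), (-40, 32.8), (-20, 31.9), (0, 32.3), (20, 33.1), (40, 32.8), (60, 31.9)]
(386, 235) 604 [ 490.2 -374.5] (120.83198547363281, 188.61514282226562) axis [-1.   0.1] [(-60, 6.2), (-40, 8.0), (-20, 11.1), (0, 16.6), (20, 21.1), (40, 25.5), (60, 28.9)]
bay 1397 ((727.4981079101562, 64.53260803222656), (220.754638671875, 353.9675598144531), 80.563232421875) [[534.8 -15.3]
 [884.  -73.4]
 [920.2 144.4]
 [571.  202.4]]
195   1   2   0  -9  -2   3   5  -2  -2   2   9  33  55  77  76  73  78  72  72  -4   5   8  -5  -2   4   4  12   6  11  16   6   4   4   1  74  30  -2   2
197  -8   0 -13  -5  -3   4   0   1   6  -2   3   1  -5   9  35  59  73  74  71  83  76  81   6  -0   1   2   6  -5  -1   1  11   7   8   4  51  -5  -1   2
199  -5   2   7   2   2   1   1  -4  -4   1   7   1   9  -3   3   2  -2  27  50  73  74  72  79  82  7
[... 1224 characters left out ...]
2   8   5   1   2   5   6  -6   8  67  29   6  -3  -3   5   7   1  -2   1   1
217  -2   1  -3  -7   3   2  -3   2   2  -1   4  -6  -0   3   2   3   1   1   1  -5   2  -0   5  -5   4   3   4  64  40  -3   4   3  -5   5   5   2   8   0
219   3   2  -1  -7  -1  -2  -2   1   1   5  -1  -3   4  -7  -4   5  -4   9   4   6   3   4   4  -2   0   0   6   2   3   1   5  -4  -4   4   5   0  -3   4
221   3   5  -2  -6  -3  -6   4  -2  -5  -5  -0   4   4   3  -2   1   1   1   4  -4  -5  -0   5  -4  -3  -1   6   4   4   2  -2  -2   0  -1   0   3   7  -0
(274, 211) [564.6   9.2  -4.3]
(282, 206) [577.3 -19.3  46.6]
(222, 190) [627.6 183.3  52.8]
(298, 118) [871.3 -68.4  76.5]
(234, 106) [934.6 157.5  -1.5]
```

View pics/crop0.png

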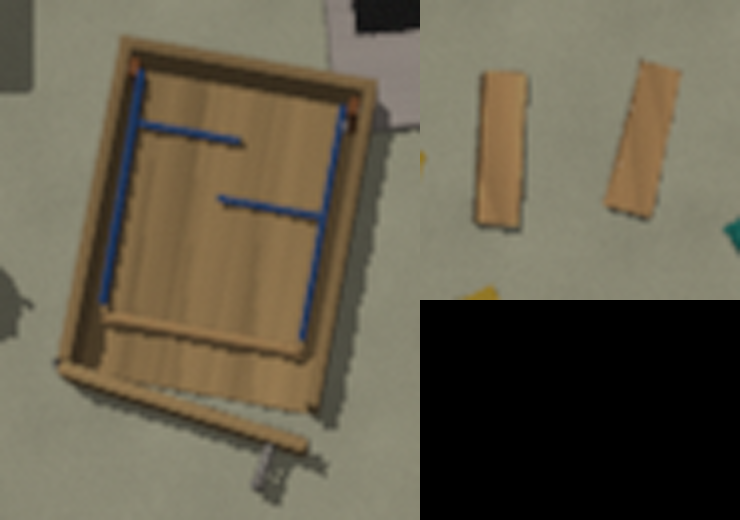

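The piece at (386,235) is the wedge. Its top slopes from 29 to 6 mm, with the thin end towards +x. The piece at (350,238) is level at 32 mm, so it is the offcut, and the one at (156,226) is level at 14 mm, so it is the plank. The crop confirms this layout. It also shows the door ajar, with the handle at full-picture pixel (271,215). Next I'll fit the poses and check that the door arc is reachable.

```bash
cat > fit.py <<'E'
from h import *
from scipy.optimize import least_squares
import json
def fit_wedge(p,W,u,v,r=32):
    s=np.s_[v-r:v+r,u-r:u+r]; hsv=cv2.cvtColor(p,cv2.COLOR_RGB2HSV)[s]
    m=((hsv[...,1]>75)&(hsv[...,0]<22)).astype(np.uint8)
    n,l,st,c=cv2.connectedComponentsWithStats(m); k=l[r,r]
    w=W[s][l==k]; q=cv2.minAreaRect(w[:,:2].astype(np.float32))
    b=cv2.boxPoints(q); e=b[1]-b[0]; e2=b[2]-b[1]; e=e if np.hypot(*e)>np.hypot(*e2) else e2
    e/=np.hypot(*e); x=(w[:,:2]-q[0])@e
    if np.polyfit(x,w[:,2],1)[0]>0: e=-e
    e2=np.linalg.svd(w[:,:2]-w[:,:2].mean(0),full_matrices=False)[2][0]; e2*=np.sign(e2@e)
    return np.array(q[0]),w[:,:2].mean(0),q[1],np.arctan2(e[1],e[0]),np.arctan2(e2[1],e2[0])
if __name__=="__main__":
    np.set_printoptions(precision=3,suppress=True)
    f=np.load("top0.npz");p,W=f["p"],f["W"]
    print("wedge",fit_wedge(p,W,386,235))
    w=W[95:225,205:310].reshape(-1,3); w=w[(w[:,2]>64)&(w[:,2]<86)][:,:2]
    w=w[~((w[:,0]>880)&(w[:,1]<-60))]
    def loc(q,w=w):
        c,s=np.cos(q[2]),np.sin(q[2]); d=w-q[:2]; return np.c_[d@[c,s],d@[-s,c]]
    def res(q,w):
        a=loc(q,w); x,y=a.T
        side=np.hypot(np.maximum(0,abs(x)-140),abs(y)-105)
        end=np.hypot(np.maximum(0,abs(y)-110),x-135)
        return np.minimum(side,end)
    q=np.array([745,65,-.17])
    for k in range(4):
        a=loc(q); g=w[(a[:,0]>-130)]
        q=least_squares(res,q,args=(g,),loss="soft_l1",f_scale=4).x
    print("bay",q,"res",np.median(res(q,g)),len(g))
    a=loc(q); print("ranges",np.percentile(a[a[:,0]>-130],[1,99],axis=0))
    d=a[(a[:,0]<-143)]
    def dres(t):  # door in bay frame: hinge (hx,hy), angle
        n=np.array([-np.cos(t[0]),np.sin(t[0])*-1]); 
        u=np.array([-np.sin(t[0]),-np.cos(t[0])]); n=np.array([-np.cos(t[0]),np.sin(t[0])])
        r=(d-np.array([t[1],108])); return r@n+6
    t=least_squares(dres,[.15,-152.],loss="soft_l1",f_scale=3).x
    u=np.array([-np.sin(t[0]),-np.cos(t[0])]); n=np.array([-np.cos(t[0]),np.sin(t[0])])
    al=(d-[t[1],108])@u; on=abs(dres(t))<9
    print("door",t,"along",np.percentile(al[on],[0.5,99.5]),"off pts",(d[~on]-[t[1],108])@np.c_[u,n])
    hb=np.array([t[1],108])+186*u+35*n
    R=np.array([[np.cos(q[2]),-np.sin(q[2])],[np.sin(q[2]),np.cos(q[2])]])
    print("handle world",R@hb+q[:2],"hinge",R@[t[1],108]+q[:2])
    h=np.nanmean(W[213:218,268:274].reshape(-1,3)[W[213:218,268:274,2].ravel()>45],axis=0);print("handle pts",h)
E
python3 fit.py
```

```text
** On entry to DLASCL parameter number  4 had an illegal value
 ** On entry to DLASCL parameter number  4 had an illegal value
 ** On entry to DLASCL parameter number  4 had an illegal value
 ** On entry to DLASCL parameter number  4 had an illegal value
 ** On entry to DLASCL parameter number  5 had an illegal value
 ** On entry to DLASCL parameter number  4 had an illegal valueTraceback (most recent call last):
  File "fit.py", line 17, in <module>
    print("wedge",fit_wedge(p,W,386,235))
                  ~~~~~~~~~^^^^^^^^^^^^^
  File "fit.py", line 11, in fit_wedge
    if np.polyfit(x,w[:,2],1)[0]>0: e=-e
       ~~~~~~~~~~^^^^^^^^^^^^
    c, resids, rank, s = lstsq(lhs, rhs, rcond)
                         ~~~~~^^^^^^^^^^^^^^^^^
    x, resids, rank, s = _umath_linalg.lstsq(a, b, rcond,
                         ~~~~~~~~~~~~~~~~~~~^^^^^^^^^^^^^
                                             signature=signature)
                                             ^^^^^^^^^^^^^^^^^^^^
    raise LinAlgError("SVD did not converge in Linear Least Squares")
numpy.linalg.LinAlgError: SVD did not converge in Linear Least Squares
```

```bash
sed -i 's/w=W\[s\]\[l==k\];/w=W[s][l==k]; w=w[~np.isnan(w[:,2])];/' fit.py; python3 fit.py
```

```text
wedge (array([ 489.98 , -374.812]), array([ 487.122, -372.68 ]), (37.60680389404297, 131.76426696777344), np.float32(-0.2527159), np.float64(-0.27535385506399057))
bay [737.317  61.251  -0.145] res 9.029555261587035 1405
ranges [[-128.265 -109.556]
 [ 165.431  111.708]]
door [   0.102 -137.334] along [121.057 210.056] off pts [[177.862   5.551]
 [178.759   8.797]
 [183.653  14.293]
 [181.389  18.456]
 [175.846  23.389]
 [182.364  21.785]
 [176.726  26.608]
 [174.463  30.746]
 [177.73   29.949]
 [178.704  33.255]
 [181.898  32.393]
 [179.308  36.202]
 [182.536  35.363]]
handle world [537.667  16.085] hinge [616.991 187.924]
handle pts [545.085  21.028  64.039]
```

```bash
sed -i 's/q=np.array(\[745,65,-.17\])/q=np.array([764,59,-.165])/' fit.py; python3 fit.py
```

```text
wedge (array([ 489.98 , -374.812]), array([ 487.122, -372.68 ]), (37.60680389404297, 131.76426696777344), np.float32(-0.2527159), np.float64(-0.27535385506399057))
bay [737.317  61.251  -0.145] res 9.029555260964173 1405
ranges [[-128.265 -109.556]
 [ 165.431  111.708]]
door [   0.102 -137.334] along [121.057 210.056] off pts [[177.862   5.551]
 [178.759   8.797]
 [183.653  14.293]
 [181.389  18.456]
 [175.846  23.389]
 [182.364  21.785]
 [176.726  26.608]
 [174.463  30.746]
 [177.73   29.949]
 [178.704  33.255]
 [181.898  32.393]
 [179.308  36.202]
 [182.536  35.363]]
handle world [537.667  16.085] hinge [616.991 187.924]
handle pts [545.085  21.028  64.039]
```

```bash
sed -i 's/g=w\[(a\[:,0\]>-130)\]/g=w[(a[:,0]>-125)\&(a[:,0]<150)\&((abs(a[:,1])>95)|(a[:,0]>124))\&(abs(a[:,1])<117)]/; s/range(4)/range(10)/; s/a\[a\[:,0\]>-130\]/loc(q,g)/' fit.py; python3 fit.py
```

```text
wedge (array([ 489.98 , -374.812]), array([ 487.122, -372.68 ]), (37.60680389404297, 131.76426696777344), np.float32(-0.2527159), np.float64(-0.27535385506399057))
bay [761.121  58.238  -0.165] res 2.810268576576135 740
ranges [[-120.834 -109.475]
 [ 141.153  110.2  ]]
door [   0.134 -151.562] along [ -1.027 214.161] off pts [[182.247   4.469]
 [183.208   7.547]
 [184.274  10.742]
 [189.449  15.974]
 [187.406  20.25 ]
 [182.128  25.466]
 [188.554  23.523]
 [183.175  28.634]
 [181.132  32.886]
 [184.352  31.918]
 [185.498  35.169]
 [188.643  34.141]
 [186.255  38.08 ]
 [189.435  37.074]]
handle world [541.153  22.205] hinge [629.352 189.662]
handle pts [545.085  21.028  64.039]
```

```bash
cat >> h.py <<'E'
BAY=np.array([761.1,58.2,-0.165]); HZ=env.hold_point_z
def b2w(x,y):
    c,s=np.cos(BAY[2]),np.sin(BAY[2]); return BAY[0]+c*x-s*y, BAY[1]+s*x+c*y
def door(t):
    hx,hy=-151.6,108; u=np.array([-np.sin(t),-np.cos(t)]); n=np.array([-np.cos(t),np.sin(t)])
    return b2w(*(np.array([hx,hy])+186*u+35*n))
def tp(xy,z): return [float(xy[0]),float(xy[1]),float(z+HZ)]
def att(y): return [np.pi,0,float(y)]
E
python3 - <<'E'
from h import *
np.set_printoptions(precision=2,suppress=True)
for o in(0,np.pi):
  for t in(.134,.6,1.1,1.4,1.65):
    q=kinematics.ik(tp(door(t),48),att(BAY[2]-t+o)); print(o,t,np.array(door(t)),None if q is None else np.array(q))
  q=kinematics.ik(tp((490,-375),21),att(-.265+o)); print(q and np.array(q))
  for x in (-200,-120):
    q=kinematics.ik(tp(b2w(x,0),29),att(BAY[2]+o)); print(q and np.array(q))
print(np.array(status.read_tcp_rot()),HZ)
E
```

```text
0 0.134 [541.06  22.2 ] [ 0.04  0.48  1.95 -0.    0.72  1.91]
0 0.6 [475.24  79.7 ] [ 0.16  0.41  2.07 -0.    0.66  2.5 ]
0 1.1 [441.39 167.01] None
0 1.4 [443.1  223.56] [ 0.46  0.42  2.04 -0.    0.67 -2.68]
0 1.65 [457.28 268.57] [ 0.53  0.46  1.97  0.    0.71 -2.37]Traceback (most recent call last):
  File "<stdin>", line 6, in <module>
ValueError: The truth value of an array with more than one element is ambiguous. Use a.any() or a.all()
```

```bash
python3 - <<'E'
from h import *
np.set_printoptions(precision=2,suppress=True)
t0=.134; o=np.pi
env.move_pose(tp(door(t0),135),att(BAY[2]-t0+o))
print(status.read_time(),np.array(status.read_joint_pos()))
print(env.movel(tp(door(t0),48),feed=120,until_force=8))
hand.clamp(20); print(status.read_opening(),status.read_finger_force(),status.read_ee_pos(),status.read_wrist_force(),status.read_time())
p,W=cam("scene"); save("grip.png",cv2.resize(p[130:270,230:430],None,fx=3,fy=3))
E
```

```text
2.6417 [ 0.04  0.34  1.9   0.    0.9  -1.23]
False
0.11713000562200336 20.001298785209656 [543.92  25.16 219.59] [ 14.55  28.93 -17.3 ] 4.725
```

View pics/grip.png

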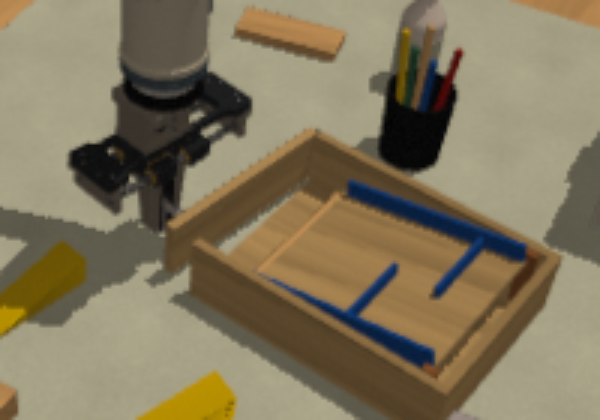

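The fingers closed to 10.8 mm, which matches the 11 mm bar, and the picture shows them on the handle at crop pixel (165,200). I'll swing the door now, allowing for the offset and watching the force.

```bash
python3 - <<'E'
from h import *
np.set_printoptions(precision=1,suppress=True)
o=np.pi; off=np.array([3.,4.])
for t in np.arange(.134,1.66,.19)[1:]:
    env.movel(tp(door(t)+off,48),att(BAY[2]-t+o),feed=130)
    e=np.array(status.read_ee_pos()); f=np.array(status.read_wrist_force())
    print("%.2f"%t,e[:2]-door(t),f,"%.2f"%status.read_opening())
    off=off+0.08*np.clip(f[:2],-25,25)   # follow the handle
print(status.read_time())
E
```

```text
0.32 [3.2 4.3] [ 1.7  1.8 -2.5] 0.11
0.51 [3.3 3.8] [-0.1 -0.9  0.3] 0.11
0.70 [3.2 3.6] [-2.5 -2.8  3.7] 0.11
0.89 [2.9 3.3] [-4.8 -1.2  6. ] 0.12
1.08 [2.4 3.3] [-5.9 -0.8  7.5] 0.11
1.27 [2.  3.3] [-7.2 -0.1  8.7] 0.11
1.46 [1.5 3.5] [-8.4  1.2  8.3] 0.12
1.65 [1.1 3.9] [-7.2  3.1  7.9] 0.11
8.175
```

```bash
python3 - <<'E'
from h import *
np.set_printoptions(precision=2,suppress=True)
env.wait(.15); hand.open_gripper()
e=status.read_ee_pos(); env.movel([e[0],e[1],150+HZ],feed=200)
y=-.265; c=np.array([491.,-373.]); g=c-40*np.array([np.cos(y),np.sin(y)])
best=min((q for o in(0,np.pi) if (q:=kinematics.ik(tp(g,120),att(y+o))) is not None),key=lambda q:abs(q[5]))
o=[o for o in(0,np.pi) if np.allclose(kinematics.ik(tp(g,120),att(y+o)),best)][0]
env.move_pose(tp(g,120),att(y+o)); print(o,np.array(best))
print(env.movel(tp(g,21),feed=120,until_force=6))
print(status.read_ee_pos(),status.read_wrist_force())
hand.clamp(40); print(status.read_opening()*92,status.read_finger_force(),np.array(status.read_ee_pos()),g,status.read_time())
p,W=cam("scene"); save("grip2.png",p)
E
```

```text
0 [-0.68  0.41  1.83 -0.    0.9   1.16]
True
[ 451.91 -361.91  190.54] [-0.48  1.04  6.85]
35.33703429002738 41.13940825005557 [ 452.01 -362.28  190.51] [ 452.4  -362.52] 14.2667
```

View pics/grip2.png

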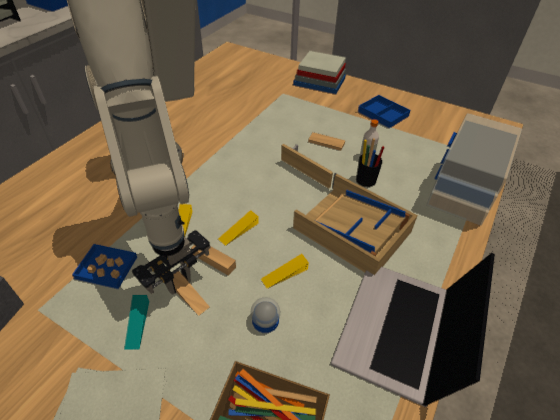

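The wedge is gripped (35.3 mm), and the door is standing open at about (310,165). The fingertips are touching the table, so I'll re-grip 4 mm higher to clear the base board. Then I'll carry the wedge in and set it down on the board.

```bash
sed -i 's/BAY=np.array.*; HZ/BAY=np.array([762.6,60.2,-0.165]); HZ/' h.py
python3 - <<'E'
from h import *
np.set_printoptions(precision=2,suppress=True)
hand.open_gripper(); e=np.array(status.read_ee_pos())
env.movel([452.2,-362.4,194.5],feed=20); hand.clamp(45)
z0=np.array(status.read_ee_pos())[2]; print("z0",z0,status.read_opening()*92)   # underside = z - z0
env.movel([452.2,-362.4,z0+115],feed=150)
P=lambda tip,u:[*map(float,b2w(tip-105,0)),float(z0+u)]
a=att(BAY[2])
env.move_pose(P(-165,115),a); print(np.array(status.read_joint_pos()),status.read_time())
env.movel(P(-165,11.5),feed=120); print(np.array(status.read_ee_pos())-P(-165,11.5),status.read_wrist_force())
s=cam("scene")[0]; save("pre.png",cv2.resize(s[120:280,230:430],None,fx=4,fy=3.6)[:576]); 
p,W=cam("top"); np.savez("pre.npz",p=p,W=W); print(status.read_time())
E
```

```text
z0 194.510743215584 36.15174454639248
[ 0.2   0.29  1.97 -0.    0.88  1.94] 19.1667
[0.35 0.01 0.51] [ 0.17 -0.52 -0.81]
20.275
```

View pics/pre.png

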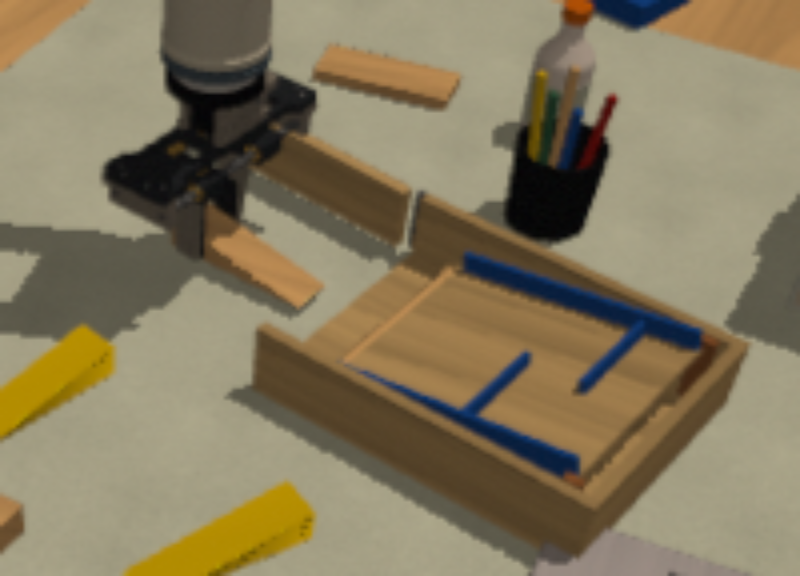

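The wedge is held level, with its tip at crop pixel (310,300), and it points at the middle of the bar at about (400,318). Next I'll slide it in, set it down on the board, and push until I detect contact.

```bash
cat >> h.py <<'E'
z0=194.5
P=lambda tip,u:[*map(float,b2w(tip-105,0)),float(z0+u)]
def bf(W):
    d=W[...,:2]-BAY[:2]; c,s=np.cos(BAY[2]),np.sin(BAY[2]); return d@[c,s],d@[-s,c]
def lift(W0,W1):
    x,y=bf(W0); m=(x>-94)&(x<40)&(abs(y)<75)&(W0[...,2]>20)&(W0[...,2]<62)
    m&=~np.isnan(W1[...,2]); dz=(W1-W0)[...,2]; m&=abs(dz)<15
    return np.mean(dz[m]/((115-x[m])/205)*1.0), m.sum()
def wf(): 
    f=np.array(status.read_wrist_force()); c,s=np.cos(BAY[2]),np.sin(BAY[2])
    return np.array([f[0]*c+f[1]*s,-f[0]*s+f[1]*c,f[2]]).round(1)
E
python3 - <<'E'
from h import *
print("pre",wf())
print(env.movel(P(-72,11.5),feed=80,until_force=8),wf())
print(env.movel(P(-72,4),feed=15,until_force=4),wf()); e=np.array(status.read_ee_pos()); print("u",e[2]-z0)
u=e[2]-z0
np.save("u.npy",u)
print(status.read_time())
W0=cam("scene")[1]; W0b=cam("scene")[1]; np.savez("W0.npz",W0=W0)
print("self",lift(W0,W0b))
for tip in range(-66,-34,4):
    env.movel(P(tip,u),feed=25); e=np.array(status.read_ee_pos()); x,y=bf(e)
    W1=cam("scene")[1]; print("tip",tip,"act",round(x+105,1),round(e[2]-z0,1),wf(),lift(W0,W1),round(status.read_time(),1))
E
```

```text
pre [-0.3  0.4 -1.3]
False [ 0.4  0.5 -0.2]
True [-1.2  1.   3.9]
u 7.377174543843722
21.9583
self (np.float64(-0.17282417485995946), np.int64(1335))
tip -66 act -66.0 7.5 [-1.2 -0.3  5.1] (np.float64(-0.14224713957257815), np.int64(1329)) 22.5
tip -62 act -62.3 7.5 [-4.1 -0.2  7.6] (np.float64(-0.15959993874109868), np.int64(1335)) 22.9
tip -58 act -58.4 7.6 [-4.   0.1  7.4] (np.float64(-0.06667265162902328), np.int64(1334)) 23.2
tip -54 act -54.4 7.7 [-3.8 -0.3  8.5] (np.float64(-0.11571613315893177), np.int64(1332)) 23.6
tip -50 act -50.4 7.7 [-3.9 -0.1 10.3] (np.float64(-0.10484267543188035), np.int64(1327)) 23.9
tip -46 act -46.4 7.8 [-5.   1.6  9.6] (np.float64(-0.1716452633948583), np.int64(1331)) 24.3
tip -42 act -42.5 7.8 [-4.  -0.  10.4] (np.float64(-0.049779563740779215), np.int64(1330)) 24.7
tip -38 act -39.5 7.8 [-10.3  -0.1  17.7] (np.float64(0.35866902968311665), np.int64(1332)) 25.0
```

Contact with the bar came at a tip position of about -40, as expected. I'll push about 18 mm further for roughly 4 to 5 mm of lift.

```bash
python3 - <<'E'
from h import *
W0=np.load("W0.npz")["W0"]
for tip in (-34,-30,-26,-22):
    env.movel(P(tip,7.7),feed=25); e=np.array(status.read_ee_pos()); x,y=bf(e)
    W1=cam("scene")[1]; print("tip",tip,"act",round(x+105,1),round(e[2]-z0,1),wf(),lift(W0,W1),round(status.read_opening()*92,1),round(status.read_time(),1))
p,_=cam("scene"); save("end.png",cv2.resize(p[120:280,230:430],None,fx=4,fy=3.6)[:576])
E
```

```text
tip -34 act -35.4 7.9 [-9.   0.7 12.9] (np.float64(1.4088081413517577), np.int64(1323)) 35.7 25.4
tip -30 act -31.5 7.9 [-10.3   0.2  13. ] (np.float64(2.482601779160589), np.int64(1316)) 35.9 25.7
tip -26 act -27.5 7.9 [-8.9  0.8 14.1] (np.float64(3.580105352035734), np.int64(1307)) 36.4 26.1
tip -22 act -23.5 7.9 [-9.8  0.1 14. ] (np.float64(4.508982340286203), np.int64(1305)) 36.0 26.5
```

View pics/end.png

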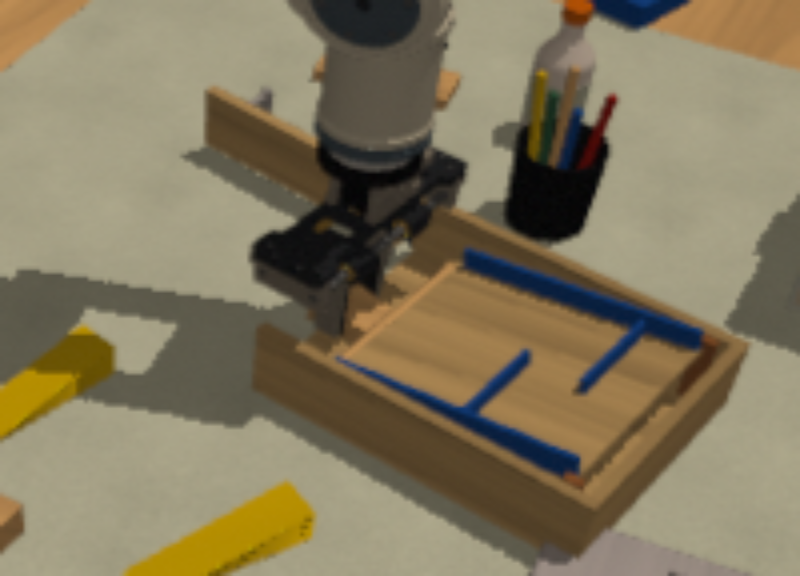

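The ramp is up about 4.5 mm, the wedge is under the middle of the bar at crop pixel (390,300), and the door is open. The fingers are about 20 mm short of the bar. I'll let it settle and then hand in.

```bash
python3 - <<'E'
from h import *
env.wait(.5); print(lift(np.load("W0.npz")["W0"],cam("scene")[1]),wf(),status.read_finger_force(),status.read_time())
print(env.sign_off())
E
```

```text
(np.float64(4.588062887163283), np.int64(1302)) [-8.6  0.6 12.4] 44.97451722621918 27.0583
the job is handed in; nothing more can be done
None
```

I handed the job in at 27 s: the door is open at about 1.65 rad, and the gripper is holding the wedge under the middle of the ramp's front edge, with the feet about 4.6 mm off the base board by camera depth; no verdict came back.

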